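# Meter two bushes and press the button

## Task

Draw the feed hopper's slide gate partway out towards you until exactly two of its three bushes have dropped into the chute, then push it fully shut so that the third stays in the hopper. Then press the big palm button under the hood of the push-button station straight in until it is fully down, gently and without ramming it or the station, keep it down for a good second and let it come fully out again. Leave the things standing around alone.

Things in the scene. Friction and masses are not known exactly. Their poses are not given: they have to be found in the camera images.
- hopper: feed hopper: open-topped aluminium box with three bays in a row, one bush in each, on legs over a sloping chute; fixed. Origin on the table below the gate's grip as it stands with the gate shut; +x to the back, y across, z up. Box x = 43 to 191 mm, 76 mm wide, rim z = 160 mm. Bays inside 44 x 68 mm, middles at x = 165, 117, 69 mm. Gate top (the bays' floor) z = 100 mm.
- chute_mid (a point): middle of the steel chute's floor under the hopper, at the hopper's x = 93 mm, 25 mm above the table; the chute is 68 mm wide inside and slopes 10 degrees down towards the robot, from the hopper's x = 193 mm (floor 42 mm up) to a front stop at x = 0 (floor 8 mm up). Dropped bushes roll to the stop.
- gate (a joint): slide gate under the bays, m: 0 = fully shut, grows as it is drawn out along the hopper's -x, stop at 0.145; starts up to 0.010 open. Friction about 4 N, stays where left. It uncovers the bays from the back one forward: back bush drops by 0.050, middle one by 0.098 at the latest, front one from about 0.116 on.
- gate_grip (a point): middle of the upright steel grip lug on the gate's front end, 130 mm above the table; the lug is 36 mm along the hopper's x, 18 mm across (y), its top 23 mm above this point, the gate plate 30 mm below it. Moves with the gate. 25 mm free between lug and hopper when shut.
- bush_a_mid (a point): centre of the brown steel bush in the back bay, a cylinder 38 mm in diameter, 58 mm long, lying across the hopper, free to roll
- bush_b_mid (a point): centre of the like bush in the middle bay
- bush_c_mid (a point): centre of the like bush in the front bay (nearest the gate's grip); it must stay in the hopper
- station: push-button station: grey enclosure 150 mm wide, its face slanting 35 degrees, looking up and to the robot, on a post and foot 150 x 150 mm; fixed. Origin on the table below the face's middle; -x looks to the robot, z up. A sheet hood covers the face: underside 235 mm above the table, front edge at x = -18 mm, back sheet at x = 58 mm.
- face_mid (a point): middle of the slanting face, 110 mm above the table, on the button's axis. Axes as the station's (not tilted). The button's axis leaves the face along (-0.574, 0, 0.819) in them, 35 degrees from vertical.
- button (a joint): dark palm button, mushroom 60 mm in diameter, m: 0 = out, 0.010 = fully down (rigid stop), along its axis into the face. Spring 4 N at first, 8 N fully down; returns by itself. Its neck is screwed out by an amount that differs each time: the crown's middle stands 35 to 49 mm out of the face when released and must be found by touch.
- spindle_cap: bystander: brown stepped cap standing on its flange, 64 mm wide, 55 mm high, origin under its centre
- flange_housing: bystander: brown cast housing with a flange, lying on its side, 69 x 122 x 78 mm, origin under its centre
- lug_tube: bystander: dark tube with lug, 98 x 80 x 61 mm, origin under its centre
Things that resemble listed ones, but are neither listed nor needed, are in the scene too. Leave any blue look-alike of the part that bears bush_c_mid alone.

How it is judged:
By the outcome, as a careful person would: the job done as asked, in the order asked, and still so for the second after the job is handed in, with the robot touching nothing.
It also fails if it takes over 58 s, if anything falls off the work surface, if the arm or the gripper's body presses on something with over 40 N, if the wrist force passes 120 N, or if a joint passes its speed limit or range.

## Robot

A 6-joint arm with a two-finger parallel gripper is mounted at the origin on a cart in front of the work surface, level with it; the furniture and walls round the work are solid. World frame = base frame: x ahead of the robot, y to its left, z up, the work surface at z = 0. Lengths are in m, angles in degrees, forces in N, time in s.
With the tool pointing down it reaches from about 0.4 to 0.825 m from the base axis. Payload 7 kg.
Tool frame: the origin (TCP) lies at the very end of the fingers, on their centre line; the grasp point (between the pads) lies 19 mm behind it (ctrl.hold_point_z is the distance from the TCP to the grasp point, in m); z points along the fingers, y is the line along which they close (so a half turn about z gives the same grasp; the last joint's range is limited). The gripper opens to 88 mm and grips with 3 to 60 N. Pads are 19 mm wide; open, the fingers measure 130 mm over their backs; the gripper's body (78 mm by 193 mm) begins 47 mm behind the grasp point.
Start: joints at [91.049, 20.546, 0.682, 0, -70.136, -16.507], TCP at [0.18, 0.651, 0.227] pointing down, gripper open.
Joint ranges: [-176.03, 176.03], [-82.01, 121.73], [-58.28, 71.71], [-173.87, 95.51], [-174.79, -0.11], [-173.66, 173.66]. Speed limits (degrees/s): [136.94, 136.94, 172.46, 180, 180, 180].

## Interface

Orientations are given as [roll, pitch, yaw] about the fixed x, y, z axes, in that order (R = Rz(yaw) Ry(pitch) Rx(roll)).
In Python, from plant import sensors, viewer, workorder, ctrl gives the robot as it stands.
- The arm moves only by the shell command python3 -m pendant 'ROWS'. ROWS is JSON, a list of rows, each a list of 3 entries, a list of its own where there are three numbers: the opening, from -1 (shut) to 1 (fully open), so that 0 is half open, then the shift along the tool's x, y, z in m, then the turn, a rotation vector about the tool's x, y, z in degrees. A call has 1 to 10 rows; each row is the pose to reach, as a shift and turn from the pose commanded when the call began, along the tool's axes at that moment; what a row does not reach only later rows make up. A row lasts 1/12 s, in which the tool goes at most 41.7 mm and 7.16 degrees, less where a joint would pass 70% of its speed; a pose out of reach is approached as far as the arm can. A call with a gripper value outside its range is refused whole. The fingers move at their own pace and stop on an object; the grip force is fixed at half the most. Time passes only in rows, so rows that repeat a pose let the fingers close. It gives the time, the measured TCP pose, the force, the opening and the grip force at its end, in the units of the state.
- sensors.get_obs(): the state, without advancing time (a new reading comes with each control period).
- viewer.snapshot(name): name is "scene" or "top" or "wrist"; returns the picture (384x512x3 uint8, red, green, blue); there is no depth.
- viewer.camera_params(name): a dict with "fx", "fy", "cx", "cy" (pixels), "extrinsics" (4x4, takes a point from world to camera coordinates). Camera axes: x right, y up, looking along -z (the intrinsics and any distortion apply to the point x, -y, -z); pixel columns grow to the right and rows downward; lengths in m; the calibration is good to about 2 mm. A picture is of the moment at which its call begins: read the wrist's pose just before it. camera_params takes no time and is no camera call; for the wrist camera it gives the pose at the moment of the call.
- workorder.close_job(): hands the job in; it is judged then, once.
The state is a dict: "clock": time; "joint_pos": joint angles; "qvel": joint speeds; "tau": joint torques, N m; "tool_pos": TCP position; "orientation": TCP orientation; "force": force on the tool from outside, world axes, zero at the start; "moment": the same for the moment, N m; "opening": finger opening in m; "gripper_force": force on a finger pad.
Only numpy, scipy, OpenCV 4.12 (cv2) and the standard library are available. Lean on these libraries where they do the work, as an engineer would, in place of code of your own. Each camera call takes 0.05 s, during which the arm holds its last target. There are 200 camera calls.

## Working session

There is one attempt and no reset: what is moved stays moved. The work goes in short steps, Python scripts to look and compute and a shell command to move; the robot and the scene stay as the last step left them, time stands still between calls to the robot, and variables do not carry over. Pictures are saved under pics/ and viewed, at most 11 in all, crops included, and the job is handed in when it is done.

```bash
ls; mkdir -p pics; python3 - <<'E'
from plant import sensors, viewer, workorder, ctrl
import cv2, json, numpy as np
o=sensors.get_obs(); print(o)
for n in ("scene","top","wrist"):
    p=viewer.camera_params(n); print(n,p)
    im=viewer.snapshot(n); cv2.imwrite(f"pics/{n}0.png",im[:,:,::-1])
a=cv2.imread("pics/scene0.png");b=cv2.imread("pics/top0.png")
E
```

```text
pics
{'clock': 0.0, 'joint_pos': array([ 9.10480220e+01,  2.05922823e+01,  6.33256820e-01, -1.89961791e-02,
       -7.01371265e+01, -1.65066195e+01]), 'qvel': array([ 0.08852928, -0.02705378,  0.02850333,  0.04894588, -0.0093211 ,
       -0.08024392]), 'tau': array([-9.13362837e-04, -5.82715023e+01,  2.93074107e+01,  6.99759588e+00,
        7.00330449e-03, -1.49781799e-04]), 'tool_pos': array([0.1798218 , 0.65008851, 0.22561275]), 'orientation': array([ 1.79902737e+02, -1.02002220e-02, -1.54650582e+01]), 'force': array([ 0.53962321,  0.31259962, -0.13376907]), 'moment': array([-0.04609457, -0.04545285, -0.01971307]), 'gripper_force': 0.0, 'opening': 0.08734918289786212}
scene {'fx': 467.1298900026627, 'fy': 467.1298900026627, 'cx': 253.76834995598233, 'cy': 192.82171854102165, 'extrinsics': array([[ 0.71966888, -0.69430455, -0.00423138, -0.49448632],
       [ 0.41777101,  0.42814929,  0.8013461 , -0.26511399],
       [-0.55456658, -0.57847159,  0.59818603, -1.43723083],
       [ 0.        ,  0.        ,  0.        ,  1.        ]])}
top {'fx': 355.355404654869, 'fy': 355.355404654869, 'cx': 255.4792302671731, 'cy': 189.68018742643676, 'extrinsics': array([[ 0.00636598, -0.99973378, -0.0221775 , -0.10773614],
       [ 0.99675412,  0.00456398,  0.08037658, -0.55007019],
       [-0.08025397, -0.02261719,  0.99651782, -1.25880198],
       [ 0.        ,  0.        ,  0.        ,  1.        ]])}
wrist {'fx': 315.51599475229784, 'fy': 315.51599475229784, 'cx': 252.0995691078583, 'cy': 194.37716845852708, 'extrinsics': array([[-0.2674281 , -0.96357675,  0.00143061,  0.67499007],
       [ 0.92903842, -0.25823582, -0.26495639,  0.03424429],
       [ 0.25567525, -0.0695277 ,  0.96425934, -0.38999068],
       [ 0.        ,  0.        ,  0.        ,  1.        ]])}
```

View pics/scene0.png

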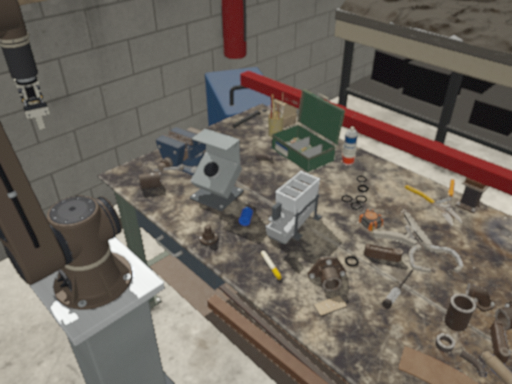

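View pics/top0.png

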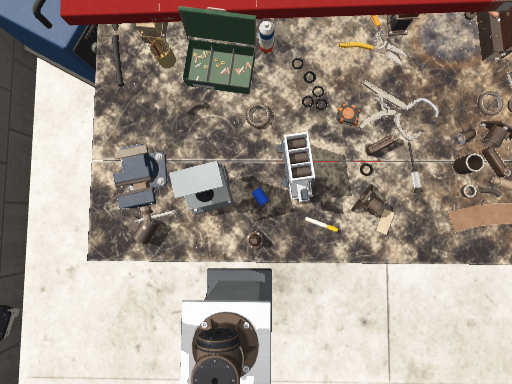

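The hopper is at top (300,165) and scene (297,205). The station is at top (202,185) and scene (215,165). A blue look-alike bush lies at top (260,195), and I'll leave it alone. Next I'll enlarge the hopper and station in both views.

```bash
python3 - <<'E'
import cv2, numpy as np
b=cv2.imread("pics/top0.png");a=cv2.imread("pics/scene0.png")
t=cv2.resize(b[125:220,160:330],None,fx=4.5,fy=4.5,interpolation=cv2.INTER_CUBIC)
s=cv2.resize(a[120:250,180:335],None,fx=4.5,fy=4.5,interpolation=cv2.INTER_CUBIC)
cv2.imwrite("pics/t1.png",t);cv2.imwrite("pics/s1.png",s);print(t.shape,s.shape)
E
```

```text
(428, 765, 3) (585, 698, 3)
```

View pics/t1.png

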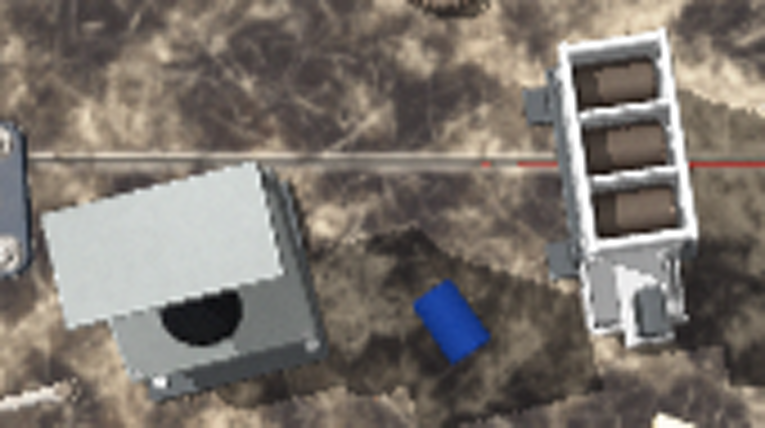

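View pics/s1.png

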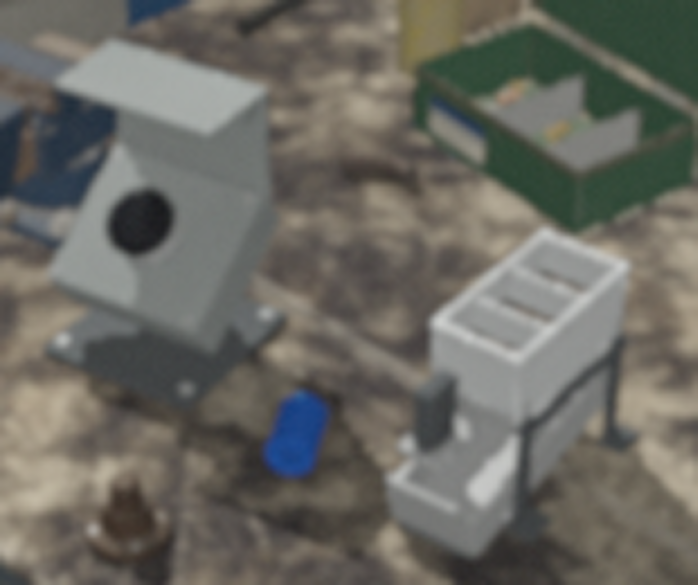

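The hopper holds three brown bushes. The blue cylinder at crop (450,320) is a look-alike lying on the table. The lug is at top crop (650,310). I'll cast rays for the poses from the rim corners (z=0.160) and the hood corners (z≈0.236).

```bash
cat > h.py <<'E'
import numpy as np, cv2
from plant import sensors, viewer
def ray(p,uv):
    E=np.array(p["extrinsics"]);R,t=E[:3,:3],E[:3,3]
    d=np.array([(uv[0]-p["cx"])/p["fx"],-(uv[1]-p["cy"])/p["fy"],-1.])
    return -R.T@t, R.T@d
def onz(p,uv,z):
    c,d=ray(p,uv); return c+d*(z-c[2])/d[2]
def proj(p,X):
    E=np.array(p["extrinsics"]);q=E[:3,:3]@np.asarray(X)+E[:3,3]
    return np.array([p["cx"]+p["fx"]*q[0]/-q[2],p["cy"]+p["fy"]*q[1]/q[2]])
def rect(pts,model):
    # planar rigid fit model->pts: returns yaw(deg), translation, residuals
    pts=np.array(pts)[:,:2];m=np.array(model,float);a=m-m.mean(0);b=pts-pts.mean(0)
    th=np.arctan2((a[:,0]*b[:,1]-a[:,1]*b[:,0]).sum(),(a*b).sum())
    R=np.array([[np.cos(th),-np.sin(th)],[np.sin(th),np.cos(th)]])
    t=pts.mean(0)-R@m.mean(0); return np.degrees(th),t,pts-(m@R.T+t)
E
python3 - <<'E'
from h import *
np.set_printoptions(precision=4,suppress=True)
P=viewer.camera_params("top");S=viewer.camera_params("scene")
tc=lambda u,v:((u+.5)/4.5-.5+160,(v+.5)/4.5-.5+125)
sc=lambda u,v:((u+.5)/4.5-.5+180,(v+.5)/4.5-.5+120)
c=[onz(P,tc(*q),.16) for q in[(561,45),(663,32),(695,240),(589,250)]]
print(rect(c,[(.191,.038),(.191,-.038),(.043,-.038),(.043,.038)]))
cs=[onz(S,sc(*q),.16) for q in[(545,232),(630,265),(520,358),(433,322)]]
print("scene",rect(cs,[(.191,.038),(.191,-.038),(.043,-.038),(.043,.038)]))
c=[onz(P,tc(*q),.236) for q in[(258,163),(42,215),(75,327),(284,278)]]
print(rect(c,[(.058,-.075),(.058,.075),(-.018,.075),(-.018,-.075)]))
cs=[onz(S,sc(*q),.236) for q in[(210,137),(268,92),(112,40),(57,82)]]
print("scene",rect(cs,[(-.018,-.075),(.058,-.075),(.058,.075),(-.018,.075)]))
print("lug",onz(P,tc(651,298),.153),onz(S,sc(440,378),.153))
print("btn scene",onz(S,sc(142,220),.143))
E
```

```text
(np.float64(7.676548771237536), array([ 0.5331, -0.2629]), array([[ 0.0017, -0.0004],
       [ 0.0012,  0.0016],
       [-0.0028, -0.0006],
       [-0.0001, -0.0006]]))
scene (np.float64(8.224106544924794), array([ 0.5348, -0.2683]), array([[-0.0013, -0.0012],
       [ 0.0003, -0.0001],
       [ 0.0017,  0.0018],
       [-0.0007, -0.0005]]))
(np.float64(14.085353629491053), array([0.5448, 0.0643]), array([[ 0.0009,  0.0017],
       [ 0.0017,  0.0011],
       [ 0.0002, -0.0045],
       [-0.0028,  0.0016]]))
scene (np.float64(13.114034554543812), array([0.5472, 0.0649]), array([[-0.0018, -0.0019],
       [ 0.0008, -0.0004],
       [ 0.0005,  0.0038],
       [ 0.0005, -0.0014]]))
lug [ 0.537  -0.2648  0.153 ] [ 0.5337 -0.2682  0.153 ]
btn scene [0.521  0.0459 0.143 ]
```

```bash
cat >> h.py <<'E'
from scipy.spatial.transform import Rotation as Ro
np.set_printoptions(precision=4,suppress=True)
def to(xyz,rpy):
    o=sensors.get_obs();R=Ro.from_euler('xyz',o["orientation"],degrees=True)
    G=Ro.from_euler('xyz',rpy,degrees=True)
    print("shift",R.inv().apply(np.array(xyz)-o["tool_pos"]),"turn",(R.inv()*G).as_rotvec(degrees=True))
E
python3 -m pendant '[[1,[0.03,0.03,-0.04],[0,0,7]],[1,[0.06,0.05,-0.07],[0,0,14]],[1,[0.09,0.07,-0.10],[0,0,21]],[1,[0.12,0.09,-0.13],[0,0,28]],[1,[0.15,0.11,-0.16],[0,0,35]],[1,[0.18,0.13,-0.18],[0,0,42]],[1,[0.21,0.15,-0.2],[0,0,49]],[1,[0.23,0.18,-0.2],[0,0,56]],[1,[0.25,0.21,-0.2],[0,0,63]],[1,[0.28,0.24,-0.2],[0,0,70]]]'
python3 -c "
from h import *
to((.5,0,.42),(180,0,-155)); to((.49,-.272,.30),(180,0,-172))"
```

```text
clock: 0.98
tool_pos: [0.3768, 0.3613, 0.427]
orientation: [-179.9, 0.1, -85.8]
force: [0.9, 0.4, 0.0]
opening: 0.0874
gripper_force: 0.0
shift [ 0.3694 -0.0963  0.0066] turn [ 0.003   0.1158 69.2105]
shift [ 0.6401 -0.0662  0.1261] turn [ 0.0208  0.1181 86.2105]
```

```bash

python3 -m pendant '[[1,[0.37,-0.096,0],[0,0,69]],[1,[0.37,-0.096,0],[0,0,69]],[1,[0.37,-0.096,0],[0,0,69]],[1,[0.37,-0.096,0],[0,0,69]],[1,[0.37,-0.096,0],[0,0,69]],[1,[0.37,-0.096,0],[0,0,69]],[1,[0.37,-0.096,0],[0,0,69]],[1,[0.37,-0.096,0],[0,0,69]],[1,[0.37,-0.096,0],[0,0,69]],[1,[0.37,-0.096,0],[0,0,69]]]'
python3 - <<'E'
from h import *
import cv2
p=viewer.camera_params("wrist");im=viewer.snapshot("wrist");cv2.imwrite("pics/w1.png",im[:,:,::-1])
np.save("w1.npy",p)
to((.50,-.27,.30),(180,0,-172))
print("btn", proj(p,(.52,.06,.14)),"lug",proj(p,(.533,-.266,.15)))
E
```

```text
clock: 1.82
tool_pos: [0.502, -0.003, 0.4254]
orientation: [-180.0, -0.1, -155.1]
force: [-0.8, 0.5, -0.1]
opening: 0.0877
gripper_force: 0.0
shift [ 0.1134 -0.2426  0.1255] turn [-0.0355 -0.0801 16.681 ]
btn [285.9804 189.1208] lug [60.8293 98.7586]
```

```bash

python3 -m pendant '[[1,[0.11,-0.24,0.12],[0,0,16.7]],[1,[0.11,-0.24,0.12],[0,0,16.7]],[1,[0.11,-0.24,0.12],[0,0,16.7]],[1,[0.11,-0.24,0.12],[0,0,16.7]],[1,[0.11,-0.24,0.12],[0,0,16.7]],[1,[0.11,-0.24,0.12],[0,0,16.7]],[1,[0.11,-0.24,0.12],[0,0,16.7]],[1,[0.11,-0.24,0.12],[0,0,16.7]],[1,[0.11,-0.24,0.12],[0,0,16.7]],[1,[0.11,-0.24,0.12],[0,0,16.7]]]'
python3 - <<'E'
from h import *
import cv2
p=viewer.camera_params("wrist");im=viewer.snapshot("wrist")
np.save("w2.npy",p)
print("lug",proj(p,(.533,-.266,.15)))
cv2.imwrite("pics/w2.png",im[:,:,::-1])
cv2.imwrite("pics/w2b.png",cv2.resize(im[:,:,::-1],None,fx=1.5,fy=1.5,interpolation=cv2.INTER_CUBIC))
E
```

```text
clock: 2.7
tool_pos: [0.5056, -0.262, 0.3057]
orientation: [180.0, -0.0, -171.1]
force: [1.0, 0.6, 0.9]
opening: 0.0873
gripper_force: 0.0
lug [243.5944 204.9488]
```

View pics/w2b.png

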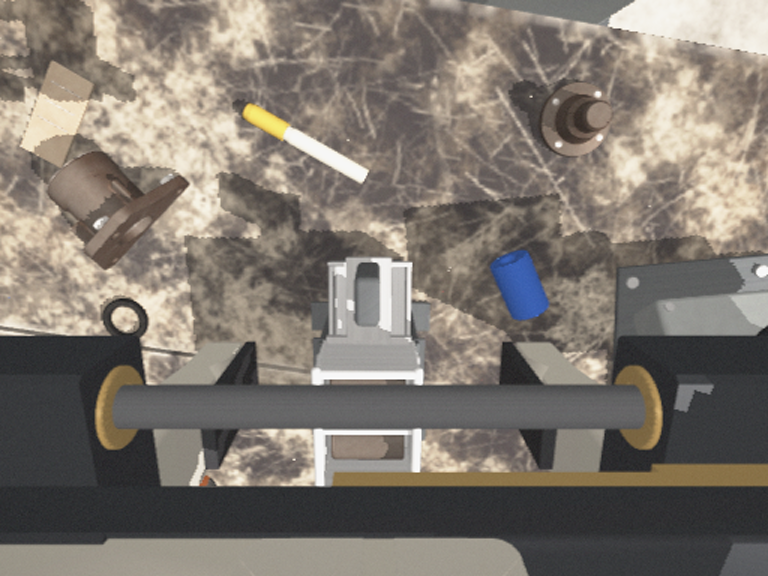

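The wrist view (1.5x) shows the lug's top face at about (368,302), with its darker front face above it. The hopper's front rim corners are at (315,370) and (422,368).

```bash
python3 - <<'E'
from h import *
p=np.load("w2.npy",allow_pickle=True).item()
w=lambda u,v:((u+.5)/1.5-.5,(v+.5)/1.5-.5)
for n,q,z in(("lug near",(368,276),.153),("lug far",(368,328),.153),("lug mid",(368,302),.153),("l",(356,302),.153),("r",(380,302),.153),("rim r",(314,370),.16),("rim l",(423,368),.16)):
    print(n,onz(p,w(*q),z))
a=onz(p,w(314,370),.16);b=onz(p,w(423,368),.16);d=(b-a)[:2];print(np.hypot(*d),np.degrees(np.arctan2(-d[0],d[1])))
im=cv2.imread("pics/w2.png");cv2.imwrite("pics/w2c.png",cv2.resize(im[165:260,190:310],None,fx=6,fy=6,interpolation=cv2.INTER_CUBIC))
E
```

```text
lug near [ 0.5096 -0.2678  0.153 ]
lug far [ 0.5465 -0.2623  0.153 ]
lug mid [ 0.5278 -0.2651  0.153 ]
l [ 0.529  -0.2732  0.153 ]
r [ 0.5265 -0.2569  0.153 ]
rim r [ 0.5805 -0.2952  0.16  ]
rim l [ 0.5673 -0.2202  0.16  ]
0.0761171100240456 9.952741767478996
```

View pics/w2c.png

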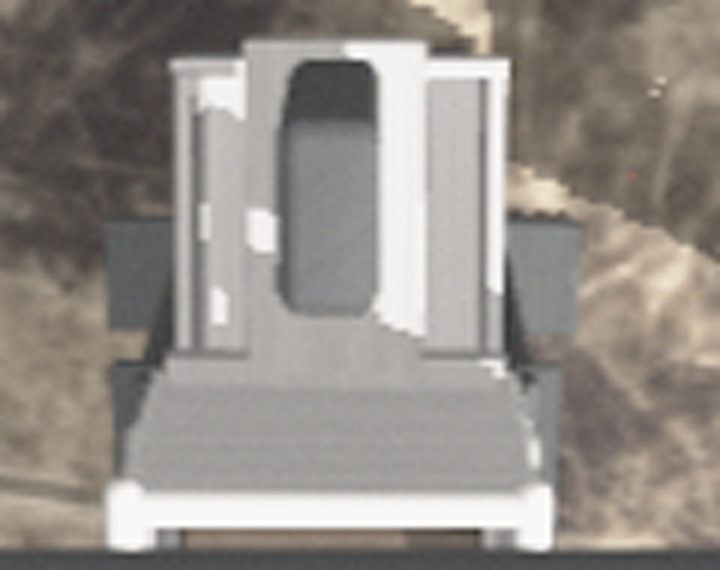

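```bash
python3 -c "
from h import *
to((.528,-.265,.113),(180,0,-171.5))"
```

```text
shift [-0.0212 -0.0068  0.1933] turn [-0.0105  0.0363  0.4132]
```

```bash
python3 -m pendant '[[1,[-0.021,-0.007,0.03],[0,0,0.4]],[1,[-0.021,-0.007,0.06],[0,0,0.4]],[1,[-0.021,-0.007,0.09],[0,0,0.4]],[1,[-0.021,-0.007,0.12],[0,0,0.4]],[1,[-0.021,-0.007,0.14],[0,0,0.4]],[1,[-0.021,-0.007,0.16],[0,0,0.4]],[1,[-0.021,-0.007,0.175],[0,0,0.4]],[1,[-0.021,-0.007,0.185],[0,0,0.4]],[1,[-0.021,-0.007,0.192],[0,0,0.4]],[1,[-0.021,-0.007,0.192],[0,0,0.4]]]'
python3 - <<'E'
from h import *
to((.528,-.265,.113),(180,0,-171.5))
print(sensors.get_obs()["force"])
p=viewer.camera_params("wrist");im=viewer.snapshot("wrist");cv2.imwrite("pics/w3.png",im[:,:,::-1])
E
```

```text
clock: 3.58
tool_pos: [0.5274, -0.2649, 0.1132]
orientation: [180.0, -0.0, -171.5]
force: [-0.7, -0.3, 0.2]
opening: 0.0876
gripper_force: 0.0
shift [-0.0006 -0.0001  0.0002] turn [ 0.0236 -0.042   0.0229]
[-0.653  -0.2658  0.165 ]
```

View pics/w3.png

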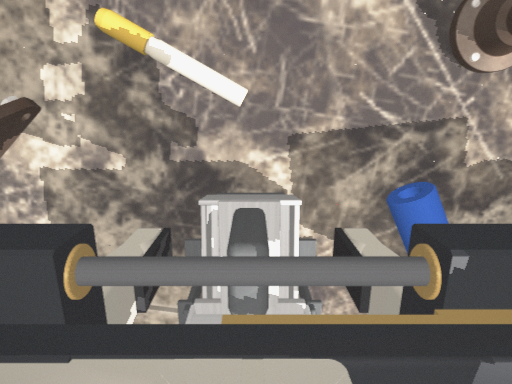

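The lug at (248,255) is centred between the fingers (pads at about 155 and 350), so I'll close on it.

```bash
python3 -m pendant '[[-1,[0,0,0],[0,0,0]],[-1,[0,0,0],[0,0,0]],[-1,[0,0,0],[0,0,0]],[-1,[0,0,0],[0,0,0]],[-1,[0,0,0],[0,0,0]],[-1,[0,0,0],[0,0,0]],[-1,[0,0,0],[0,0,0]],[-1,[0,0,0],[0,0,0]]]'
python3 -m pendant '[[-1,[-0.001,0,0],[0,0,0]],[-1,[-0.002,0,0],[0,0,0]],[-1,[-0.002,0,0],[0,0,0]]]'
```

```text
clock: 4.3
tool_pos: [0.5274, -0.266, 0.1138]
orientation: [-180.0, 0.0, -171.6]
force: [-0.8, -0.3, 0.8]
opening: 0.0396
gripper_force: 0.0
clock: 4.55
tool_pos: [0.5296, -0.2656, 0.1137]
orientation: [-180.0, 0.0, -171.6]
force: [-0.2, -0.4, -0.6]
opening: 0.0199
gripper_force: 1.0
```

```bash
python3 -m pendant '[[-1,[0,0,0],[0,0,0]],[-1,[0,0,0],[0,0,0]],[-1,[0,0,0],[0,0,0]],[-1,[0,0,0],[0,0,0]]]'
python3 -m pendant '[[-1,[-0.001,0,0],[0,0,0]],[-1,[-0.002,0,0],[0,0,0]],[-1,[-0.002,0,0],[0,0,0]]]'
python3 -m pendant '[[-1,[-0.001,0,0],[0,0,0]],[-1,[-0.001,0,0],[0,0,0]]]'
```

```text
clock: 4.88
tool_pos: [0.5298, -0.2665, 0.1138]
orientation: [-179.9, 0.0, -171.5]
force: [2.1, -6.0, -2.7]
opening: 0.0178
gripper_force: 30.0
clock: 5.13
tool_pos: [0.5307, -0.2664, 0.1137]
orientation: [-180.0, -0.1, -171.6]
force: [-2.3, -6.5, 0.3]
opening: 0.0179
gripper_force: 30.0
clock: 5.3
tool_pos: [0.5316, -0.2662, 0.1137]
orientation: [-180.0, -0.1, -171.6]
force: [-1.9, -5.9, 0.3]
opening: 0.0176
gripper_force: 30.0
```

```bash
python3 -m pendant '[[-1,[-0.001,-0.0007,0],[0,0,0]],[-1,[-0.002,-0.0007,0],[0,0,0]],[-1,[-0.002,-0.0007,0],[0,0,0]]]'
python3 -m pendant '[[-1,[-0.001,0,0],[0,0,0]],[-1,[-0.002,0,0],[0,0,0]],[-1,[-0.002,0,0],[0,0,0]]]'
```

```text
clock: 5.55
tool_pos: [0.534, -0.2659, 0.1138]
orientation: [-180.0, -0.1, -171.6]
force: [-3.4, -3.7, 2.2]
opening: 0.0182
gripper_force: 30.0
clock: 5.8
tool_pos: [0.5359, -0.2656, 0.1137]
orientation: [-180.0, -0.1, -171.6]
force: [-4.8, -3.4, 2.5]
opening: 0.0178
gripper_force: 30.0
```

```bash
python3 -m pendant '[[-1,[-0.001,0,0],[0,0,0]],[-1,[-0.002,0,0],[0,0,0]],[-1,[-0.002,0,0],[0,0,0]]]'
python3 -m pendant '[[-1,[-0.001,0,0],[0,0,0]],[-1,[-0.0015,0,0],[0,0,0]],[-1,[-0.0015,0,0],[0,0,0]]]'
```

```text
clock: 6.05
tool_pos: [0.536, -0.2656, 0.1137]
orientation: [180.0, -0.3, -171.6]
force: [-11.0, -4.9, 5.7]
opening: 0.018
gripper_force: 30.0
clock: 6.3
tool_pos: [0.536, -0.2655, 0.1137]
orientation: [180.0, -0.4, -171.6]
force: [-13.9, -4.9, 9.9]
opening: 0.018
gripper_force: 30.0
```

```bash
python3 -m pendant '[[-1,[0.006,0,0],[0,0,0]],[-1,[0.012,0,0],[0,0,0]],[-1,[0.018,0,0],[0,0,0]],[-1,[0.024,0,0],[0,0,0]],[-1,[0.03,0,0],[0,0,0]],[-1,[0.036,0,0],[0,0,0]],[-1,[0.042,0,0],[0,0,0]],[-1,[0.048,0,0],[0,0,0]],[-1,[0.054,0,0],[0,0,0]],[-1,[0.06,0,0],[0,0,0]]]'
python3 -c "
from h import *
a=np.radians(8.5)
to((.536-.1065*np.cos(a),-.2656-.1065*np.sin(a),.1137),(180,0,-171.5))"
```

```text
clock: 7.13
tool_pos: [0.4821, -0.2737, 0.1137]
orientation: [-179.9, 0.2, -171.5]
force: [5.6, -3.9, -5.6]
opening: 0.0176
gripper_force: 30.0
shift [ 0.052   0.     -0.0001] turn [-0.0631  0.1832 -0.0228]
```

```bash
python3 -m pendant '[[-1,[0.006,0,0],[0,0,0]],[-1,[0.012,0,0],[0,0,0]],[-1,[0.018,0,0],[0,0,0]],[-1,[0.024,0,0],[0,0,0]],[-1,[0.03,0,0],[0,0,0]],[-1,[0.036,0,0],[0,0,0]],[-1,[0.042,0,0],[0,0,0]],[-1,[0.047,0,0],[0,0,0]],[-1,[0.049,0,0],[0,0,0]],[-1,[0.049,0,0],[0,0,0]]]'
python3 - <<'E'
from h import *
o=sensors.get_obs();print(np.hypot(*(o["tool_pos"]-[.536,-.2656,.1137])[:2]))
P=viewer.camera_params("top")
im=viewer.snapshot("top");cv2.imwrite("pics/t2.png",cv2.resize(im[120:225,250:360,::-1],None,fx=5,fy=5,interpolation=cv2.INTER_CUBIC))
E
```

```text
clock: 7.97
tool_pos: [0.4329, -0.2811, 0.1137]
orientation: [-179.9, 0.1, -171.5]
force: [3.4, -5.1, -3.8]
opening: 0.0177
gripper_force: 30.0
0.10426336762053047
```

View pics/t2.png

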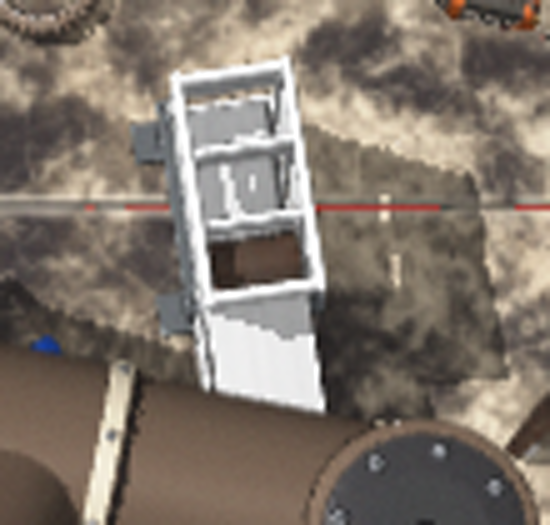

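The back and middle bays are empty, with the chute floor visible at (230,115) and (240,185). The front bay's bush is still in place at (265,258). Now I'll shut the gate.

```bash
python3 -m pendant '[[-1,[-0.006,0,0],[0,0,0]],[-1,[-0.012,0,0],[0,0,0]],[-1,[-0.018,0,0],[0,0,0]],[-1,[-0.024,0,0],[0,0,0]],[-1,[-0.03,0,0],[0,0,0]],[-1,[-0.036,0,0],[0,0,0]],[-1,[-0.042,0,0],[0,0,0]],[-1,[-0.048,0,0],[0,0,0]],[-1,[-0.054,0,0],[0,0,0]],[-1,[-0.06,0,0],[0,0,0]]]'
python3 -m pendant '[[-1,[-0.006,0,0],[0,0,0]],[-1,[-0.012,0,0],[0,0,0]],[-1,[-0.018,0,0],[0,0,0]],[-1,[-0.024,0,0],[0,0,0]],[-1,[-0.03,0,0],[0,0,0]],[-1,[-0.034,0,0],[0,0,0]],[-1,[-0.038,0,0],[0,0,0]],[-1,[-0.041,0,0],[0,0,0]],[-1,[-0.043,0,0],[0,0,0]],[-1,[-0.043,0,0],[0,0,0]]]'
python3 -c "
from h import *
o=sensors.get_obs();print(o['force'],np.hypot(*(o['tool_pos']-[.536,-.2656,.1137])[:2]))"
```

```text
clock: 8.85
tool_pos: [0.4911, -0.2723, 0.1137]
orientation: [-180.0, -0.0, -171.6]
force: [-3.5, -4.9, 0.6]
opening: 0.0176
gripper_force: 30.0
clock: 9.68
tool_pos: [0.5341, -0.2659, 0.1138]
orientation: [-180.0, 0.0, -171.5]
force: [-1.7, -3.9, -0.1]
opening: 0.018
gripper_force: 30.0
[-1.7264 -3.8742 -0.1491] 0.0018765081525141693
```

```bash
python3 -m pendant '[[-1,[-0.001,0,0],[0,0,0]],[-1,[-0.002,0,0],[0,0,0]],[-1,[-0.003,0,0],[0,0,0]],[-1,[-0.004,0,0],[0,0,0]],[-1,[-0.0045,0,0],[0,0,0]],[-1,[-0.0045,0,0],[0,0,0]]]'
```

```text
clock: 10.18
tool_pos: [0.536, -0.2656, 0.1137]
orientation: [180.0, -0.2, -171.6]
force: [-10.4, -5.8, 5.2]
opening: 0.0178
gripper_force: 30.0
```

```bash
python3 -m pendant '[[0.2,[-0.0045,0,0],[0,0,0]],[0.2,[-0.0045,0,0],[0,0,0]],[0.2,[-0.0045,0,0],[0,0,0]],[0.2,[-0.0045,0,0],[0,0,0]],[0.2,[-0.0045,0,0],[0,0,0]],[0.2,[-0.0045,0,0],[0,0,0]]]'
```

```text
clock: 10.68
tool_pos: [0.543, -0.2641, 0.1137]
orientation: [180.0, 0.0, -171.5]
force: [0.1, 0.2, 0.1]
opening: 0.0502
gripper_force: 0.0
```

```bash
python3 -m pendant '[[0.2,[0.006,0,-0.03],[0,0,0]],[0.2,[0.006,0,-0.07],[0,0,0]],[0,[0.006,0,-0.11],[0,0,0]],[-0.5,[0.006,0,-0.15],[0,0,0]],[-1,[0.006,0,-0.19],[0,0,0]],[-1,[0.006,0,-0.23],[0,0,0]],[-1,[0.006,0,-0.25],[0,0,0]]]'
python3 - <<'E'
from h import *
P=viewer.camera_params("top")
im=viewer.snapshot("top");cv2.imwrite("pics/t3.png",im[:,:,::-1])
yaw=13.6;Rs=Ro.from_euler('z',yaw,degrees=True)
s,c=np.sin(np.radians(35)),np.cos(np.radians(35))
M=np.array([[-c,0,s],[0,1,0],[-s,0,-c]]);G=Rs*Ro.from_matrix(M);rpy=G.as_euler('xyz',degrees=True);print(rpy)
face=np.array([.546,.0646,.11])
tgt=face+Rs.apply([-s,0,c])*.16;print(tgt);to(tgt,rpy)
E
```

```text
clock: 11.27
tool_pos: [0.5377, -0.2659, 0.3698]
orientation: [-179.8, 0.4, -171.5]
force: [0.2, -1.2, 1.5]
opening: 0.0251
gripper_force: 0.0
[ 180.    35.  -166.4]
[0.4568 0.043  0.2411]
shift [0.0365 0.3187 0.1292] turn [ -1.885  -34.463   -4.8778]
```

```bash
python3 -m pendant '[[-1,[0.036,0.319,0],[-1.9,-34.5,-4.9]],[-1,[0.036,0.319,0],[-1.9,-34.5,-4.9]],[-1,[0.036,0.319,0],[-1.9,-34.5,-4.9]],[-1,[0.036,0.319,0],[-1.9,-34.5,-4.9]],[-1,[0.036,0.319,0],[-1.9,-34.5,-4.9]],[-1,[0.036,0.319,0],[-1.9,-34.5,-4.9]],[-1,[0.036,0.319,0],[-1.9,-34.5,-4.9]],[-1,[0.036,0.319,0.04],[-1.9,-34.5,-4.9]],[-1,[0.036,0.319,0.08],[-1.9,-34.5,-4.9]],[-1,[0.036,0.319,0.12],[-1.9,-34.5,-4.9]]]'
python3 - <<'E'
from h import *
o=sensors.get_obs();print(o["joint_pos"])
p=viewer.camera_params("wrist");im=viewer.snapshot("wrist");cv2.imwrite("pics/w4.png",im[:,:,::-1])
np.save("w4.npy",p)
E
```

```text
clock: 12.15
tool_pos: [0.4544, 0.0463, 0.2646]
orientation: [179.3, 34.9, -166.4]
force: [1.9, -0.7, 0.1]
opening: 0.0005
gripper_force: 0.0
[  40.2188  -25.851   -58.1504   30.4502  -28.9344 -139.4891]
```

View pics/w4.png

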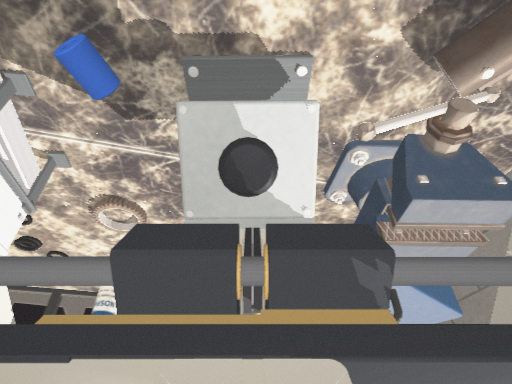

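The wrist view shows the face spanning (178–320, 101–218) and the dark button at (247,167). The hood's edge is hidden behind the gripper. I'll measure the button's offset from the tool axis.

```bash
python3 - <<'E'
from h import *
p=np.load("w4.npy",allow_pickle=True).item()
im=cv2.imread("pics/w4.png")
roi=im[125:210,205:295].max(2);m=(roi<75).astype(np.uint8)
cs,_=cv2.findContours(m,cv2.RETR_EXTERNAL,cv2.CHAIN_APPROX_NONE);c=max(cs,key=cv2.contourArea)
(x,y),ax,an=cv2.fitEllipse(c);u=(x+205,y+125);print("ellipse",u,ax,an)
Rs=Ro.from_euler('z',13.6,degrees=True);n=Rs.apply([-.5736,0,.8192])
face=np.array([.546,.0646,.11])
def onplane(uv,h):
    c,d=ray(p,uv);return c+d*((face+n*h-c)@n)/(d@n)
# face width check: edges at rows 101 and 200
for a,b,r in((178,320,103),(181,317.5,205)):
    A,B=onplane((a,r),0),onplane((b,r),0);print("face",A,B,np.linalg.norm(A-B), Rs.inv().apply((A+B)/2-face),np.degrees(np.arctan2(-(A-B)[0],(A-B)[1])))
for h in(.022,.03,.04):
    X=onplane(u,h);print(h,Rs.inv().apply(X-face-n*h),X)
o=sensors.get_obs();print(Rs.inv().apply(o["tool_pos"]-face), (o["tool_pos"]-face)@n)
P=viewer.camera_params("scene")
a=cv2.imread("pics/scene0.png")[160:178,204:220].max(2)<70
v,uu=np.nonzero(a);print("scene btn",uu.mean()+204,v.mean()+160,[proj(P,face+n*h) for h in(.02,.03,.04)])
E
```

```text
ellipse (246.1649284362793, 165.68880081176758) (53.19097137451172, 58.83869171142578) 33.327781677246094
face [ 0.5116 -0.0154  0.0734] [0.4772 0.127  0.0734] 0.14644368950155365 [-0.0522  0.0036 -0.0366] -166.40689757618688
face [0.5999 0.0024 0.1364] [0.5643 0.1516 0.1368] 0.15337945867024602 [0.038  0.0036 0.0266] -166.58386202153602
0.022 [-0.0019  0.0003 -0.0013] [0.5318 0.0615 0.1267]
0.03 [-0.003   0.0004 -0.0021] [0.5262 0.0602 0.1324]
0.04 [-0.0045  0.0004 -0.0032] [0.5192 0.0586 0.1396]
[-0.0891  0.0063  0.1562] 0.1790727914708707
scene btn 210.95890410958904 169.0958904109589 [array([211.5554, 169.0767]), array([210.4734, 167.9391]), array([209.3802, 166.7897])]
```

```bash
cat >> h.py <<'E'
Rs=Ro.from_euler('z',13.5,degrees=True);n=Rs.apply([-.5736,0,.8192])
face=np.array([.546,.0646,.11])+Rs.apply([-.0016,.001,-.0011])
E
python3 -c "
from h import *
to(face+n*.062,(180,35,-166.5))
to(face+n*.160,(180,35,-166.5))"
```

```text
shift [ 0.0189 -0.0073  0.1169] turn [ 1.0182  0.1841 -0.2127]
shift [ 0.0186 -0.0055  0.0189] turn [ 1.0182  0.1841 -0.2127]
```

```bash
python3 -m pendant '[[-1,[0.015,-0.004,0.015],[1,0.2,-0.2]],[-1,[0.019,-0.006,0.03],[1,0.2,-0.2]],[-1,[0.019,-0.007,0.045],[1,0.2,-0.2]],[-1,[0.019,-0.007,0.06],[1,0.2,-0.2]],[-1,[0.019,-0.007,0.075],[1,0.2,-0.2]],[-1,[0.019,-0.007,0.09],[1,0.2,-0.2]],[-1,[0.019,-0.007,0.1],[1,0.2,-0.2]],[-1,[0.019,-0.007,0.11],[1,0.2,-0.2]],[-1,[0.019,-0.007,0.116],[1,0.2,-0.2]],[-1,[0.019,-0.007,0.116],[1,0.2,-0.2]]]'
python3 - <<'E'
from h import *
to(face+n*.062,(180,35,-166.5))
o=sensors.get_obs();print(o["joint_pos"],o["force"],(o["tool_pos"]-face)@n)
E
```

```text
clock: 13.03
tool_pos: [0.5199, 0.0337, 0.1816]
orientation: [178.5, 31.8, -166.4]
force: [-0.5, 0.2, -0.3]
opening: 0.0004
gripper_force: 0.0
shift [0.0154 0.0245 0.0168] turn [ 1.5435 -3.202   0.0391]
[  26.1923   -8.4835  -58.2241   30.4159  -10.1804 -130.7448] [-0.4818  0.1566 -0.2829] 0.07730096137248117
```

The arm has run into its joint-3 limit, with the wrist nearly straight. I'll fit a simple kinematic model to the recorded poses and look for a reachable posture.

```bash
cat > kin.py <<'E'
from h import *
from scipy.optimize import least_squares
def fk(q,k):
    a1,h1,L2,a3,L4,d6=k;q=np.radians(q)
    Y=lambda a:Ro.from_rotvec([0,a,0]);X=lambda a:Ro.from_rotvec([a,0,0])
    R=Ro.from_rotvec([0,0,q[0]]);p=R.apply([a1,0,h1])
    R=R*Y(q[1]);p=p+R.apply([0,0,L2])
    R=R*Y(-q[2]);p=p+R.apply([0,0,a3]);
    R=R*X(SG[0]*q[3]);p=p+R.apply([L4,0,0])
    R=R*Y(-q[4]);p=p+R.apply([d6,0,0])
    R=R*X(SG[1]*q[5])
    return p,R*Ro.from_matrix([[0,0,1],[0,1,0],[-1,0,0]])
D=[([91.048,20.592,.633,-.019,-70.137,-16.507],[.1798,.6501,.2256],[179.9,0,-15.465]),
 ([40.2188,-25.851,-58.1504,30.4502,-28.9344,-139.4891],[.4544,.0463,.2646],[179.3,34.9,-166.4]),
 ([26.1923,-8.4835,-58.2241,30.4159,-10.1804,-130.7448],[.5199,.0337,.1816],[178.5,31.8,-166.4])]
SG=[1,1]
E
cat > fit.py <<'E'
import kin
from kin import *
for s in([1,1],[1,-1],[-1,1],[-1,-1]):
    kin.SG[:]=s
    f=lambda k:np.concatenate([np.append(fk(q,k)[0]-p,0*np.array(r)) for q,p,r in D])
    k=least_squares(f,[.1,.4,.4,.0,.4,.3]).x
    print(s,k,np.abs(f(k)).max(),[np.degrees((fk(q,k)[1].inv()*Ro.from_euler('xyz',r,degrees=True)).as_rotvec()).round(1) for q,p,r in D])
E
python3 fit.py
```

```text
[1, 1] [ 1.0853 -1.0623 -0.2459  0.3374 -0.5088 -1.0859] 0.19180105104101286 [array([ -0.,  -0., -57.]), array([ 25.4,  25.4, 131.2]), array([  8.5,   8.5, 111.1])]
[1, -1] [ 1.0853 -1.0623 -0.2459  0.3374 -0.5088 -1.0859] 0.19180105104101286 [array([ -0.,  -0., -90.]), array([  -2.9,  -37.3, -140.7]), array([   1. ,  -13.9, -149.5])]
[-1, 1] [-0.3601  0.8802  0.9949 -0.1538  0.7573  1.1853] 0.19200466274582104 [array([ -0.,  -0., -57.]), array([  -0.,   -0., -171.]), array([  0. ,  -0. , 171.5])]
[-1, -1] [-0.3601  0.8802  0.9949 -0.1538  0.7573  1.1853] 0.19200466274582104 [array([ -0.,  -0., -90.]), array([  0.,  -0., -90.]), array([ -0.,   0., -90.])]
```

```bash
sed -i 's/a1,h1,L2,a3,L4,d6=k/a1,h1,L2,a3,L4,d6,b,w=k/; s/R.apply(\[a1,0,h1\])/R.apply([a1,b,h1])/; s/R.apply(\[L4,0,0\])/R.apply([L4,w,0])/; s/^SG=.*/SG=[-1,-1]/; s/R=R\*X(SG\[1\]\*q\[5\])/R=R*X(SG[1]*q[5]-np.pi\/2)/' kin.py
cat > fit.py <<'E'
from kin import *
# more samples would need motion; regularise lightly
f=lambda k:np.concatenate([fk(q,k)[0]-p for q,p,r in D]+[1e-3*(k-k0)])
for k0 in([0,.4,.4,0,.4,.3,-.19,0],[0,.4,.4,0,.4,.3,0,-.19],[.1,.5,.4,.1,.4,.3,-.1,-.1]):
    k0=np.array(k0);k=least_squares(f,k0).x
    print(k,np.abs(f(k)[:9]).max(),[np.degrees((fk(q,k)[1].inv()*Ro.from_euler('xyz',r,degrees=True)).as_rotvec()).round(1) for q,p,r in D])
E
python3 fit.py
```

```text
[-0.0002  0.1991  0.6017 -0.0002  0.4638  0.3782  0.0001 -0.1919] 9.712261199383565e-06 [array([-0., -0., -0.]), array([ 0., -0.,  0.]), array([-0., -0., -0.])]
[-0.0002  0.1991  0.6017 -0.0002  0.4638  0.3782  0.0001 -0.1919] 1.0030827936526043e-05 [array([-0., -0., -0.]), array([ 0., -0.,  0.]), array([-0., -0., -0.])]
[-0.0002  0.1991  0.6017 -0.0002  0.4638  0.3782  0.0001 -0.1919] 9.780910406258225e-06 [array([-0., -0., -0.]), array([ 0., -0.,  0.]), array([-0., -0., -0.])]
```

```bash
cat >> kin.py <<'E'
K=np.array([-.0002,.1991,.6017,-.0002,.4638,.3782,.0001,-.1919])
LO=np.array([-176,-82,-58.2,-173.8,-174.7,-.2]+[]);LO=np.array([-176,-82,-58.2,-173.8,-174.7,-173.6]);HI=np.array([176,121.7,71.7,95.5,-.2,173.6])
def ik(p,G,q0):
    f=lambda q:np.concatenate([(fk(q,K)[0]-p)*10,(fk(q,K)[1].inv()*G).as_rotvec()*3])
    s=least_squares(f,np.clip(q0,LO+.1,HI-.1),bounds=(LO,HI),x_scale=50.);return s.x,np.abs(s.fun).max()
def G(tilt,roll,az=0):
    s,c=np.sin(np.radians(tilt)),np.cos(np.radians(tilt))
    return Rs*Ro.from_euler('z',az,degrees=True)*Ro.from_matrix([[-c,0,s],[0,1,0],[-s,0,-c]])*Ro.from_euler('z',roll,degrees=True)
E
cat > s.py <<'E'
from kin import *
rng=np.random.default_rng(0)
for tilt,roll in((35,0),(35,180),(30,0),(30,180)):
    S=[]
    for i in range(40):
        q,e=ik(face+n*.035,G(tilt,roll),rng.uniform(LO,HI))
        if e<1e-3 and not any(np.abs(q-x).max()<2 for x in S): S.append(q)
    print(tilt,roll)
    for q in S: print("  ",q.round(1), [ik(face+n*h,G(tilt,roll),q)[1].round(4) for h in(.025,.06,.1)])
E
time python3 s.py; python3 -c "
from h import *
print(sensors.get_obs()['joint_pos'])"
```

```text
35 0
35 180
30 0
30 180
[  26.1923   -8.4835  -58.2241   30.4159  -10.1804 -130.7448]
real	0m4.644s
user	0m5.200s
sys	0m0.036s
```

```bash
cat > s.py <<'E'
from kin import *
rng=np.random.default_rng(0)
cur=sensors.get_obs()["joint_pos"]
def best(tilt,roll,az,h=.03,N=10):
    r=[ik(face+n*h,G(tilt,roll,az),q0) for q0 in [cur]+[rng.uniform(LO,HI) for _ in range(N)]]
    return min(r,key=lambda t:t[1])
for roll in(0,180):
  for tilt in(20,25,30,35,45,55):
    print(roll,tilt,[(az,best(tilt,roll,az)[1].round(3)) for az in(-60,-40,-20,0,20,40,60)])
E
python3 s.py
```

```text
0 20 [(-60, np.float64(0.0)), (-40, np.float64(0.036)), (-20, np.float64(0.0)), (0, np.float64(0.0)), (20, np.float64(0.0)), (40, np.float64(0.0)), (60, np.float64(0.0))]
0 25 [(-60, np.float64(0.0)), (-40, np.float64(0.0)), (-20, np.float64(0.072)), (0, np.float64(0.0)), (20, np.float64(0.0)), (40, np.float64(0.0)), (60, np.float64(0.0))]
0 30 [(-60, np.float64(0.0)), (-40, np.float64(0.338)), (-20, np.float64(0.225)), (0, np.float64(0.125)), (20, np.float64(0.0)), (40, np.float64(0.0)), (60, np.float64(0.0))]
0 35 [(-60, np.float64(0.0)), (-40, np.float64(0.342)), (-20, np.float64(0.403)), (0, np.float64(0.248)), (20, np.float64(0.0)), (40, np.float64(0.0)), (60, np.float64(0.0))]
0 45 [(-60, np.float64(0.128)), (-40, np.float64(0.387)), (-20, np.float64(0.088)), (0, np.float64(0.196)), (20, np.float64(0.0)), (40, np.float64(0.0)), (60, np.float64(0.0))]
0 55 [(-60, np.float64(0.252)), (-40, np.float64(0.475)), (-20, np.float64(0.013)), (0, np.float64(0.0)), (20, np.float64(0.0)), (40, np.float64(0.0)), (60, np.float64(0.0))]
180 20 [(-60, np.float64(0.0)), (-40, np.float64(0.0)), 
[... 301 characters left out ...]
 np.float64(0.0)), (-40, np.float64(0.117)), (-20, np.float64(0.272)), (0, np.float64(0.125)), (20, np.float64(0.0)), (40, np.float64(0.0)), (60, np.float64(0.104))]
180 35 [(-60, np.float64(0.0)), (-40, np.float64(0.233)), (-20, np.float64(0.226)), (0, np.float64(0.248)), (20, np.float64(0.0)), (40, np.float64(0.0)), (60, np.float64(0.001))]
180 45 [(-60, np.float64(0.128)), (-40, np.float64(0.387)), (-20, np.float64(0.088)), (0, np.float64(0.196)), (20, np.float64(0.0)), (40, np.float64(0.0)), (60, np.float64(0.0))]
180 55 [(-60, np.float64(0.252)), (-40, np.float64(0.475)), (-20, np.float64(0.965)), (0, np.float64(0.0)), (20, np.float64(0.0)), (40, np.float64(0.0)), (60, np.float64(0.0))]
```

```bash
cat > s.py <<'E'
from kin import *
cur=sensors.get_obs()["joint_pos"]
H=np.array([(x,y,z) for x in np.linspace(-.018,.058,20) for y in np.linspace(-.077,.077,40) for z in(.235,.238)])
Hw=np.array([face[0],face[1],0])+Rs.apply(H)
def clear(p,g):
    L=g.inv().apply(Hw-p); d=np.inf   # tool frame; body behind (z<-.066)
    for lo,hi in(((-.039,-.0965,-.30),(.039,.0965,-.066)),((-.012,-.03,-.066),(.012,.03,0))):
        v=np.maximum(np.maximum(np.array(lo)-L,L-np.array(hi)),0);d=min(d,np.linalg.norm(v,axis=1).min())
    return d
out=[]
for tilt in(28,32,36,40,45,50):
  for az in(5,10,15,20,25):
    for roll in(-20,-10,0,10):
      g=G(tilt,roll,az);c=min(clear(face+n*h,g) for h in(.025,.045))
      if c<.012: continue
      dev=np.degrees(np.arccos(np.clip(-(g.apply([0,0,1])@n),-1,1)))
      q,e=ik(face+n*.045,g,cur);q2,e2=ik(face+n*.025,g,q);q3,e3=ik(face+n*.075,g,q)
      if max(e,e2,e3)<1e-3: out.append((dev,tilt,az,roll,c*1e3,np.minimum(q2-LO,HI-q2).min(),q3.round(0),q.round(0),q2.round(0),g.as_euler('xyz',degrees=True).round(1)))
for o in sorted(out,key=lambda o:o[0])[:10]: print(*[x if not isinstance(x,float) else round(x,1) for x in o])
E
python3 s.py
```

```text
8.7 36 15 10 16.1 6.5 [  29.   -9.  -52.    0.  -11. -101.] [ 28.  -4. -51.  -4.  -7. -95.] [ 26.  -1. -48. -11.  -7. -88.] [ 172.8   35.4 -163.8]
10.4 40 15 10 21.4 8.8 [  29.   -9.  -56.    1.   -4. -101.] [ 26.  -4. -48. -18.  -6. -80.] [ 22.  -1. -43. -29.  -9. -66.] [ 171.7   39.3 -164.5]
13.1 40 20 10 16.2 19.8 [ 17.  -7. -40. -31. -20. -59.] [ 14.  -2. -38. -38. -20. -49.] [ 13.   1. -36. -42. -20. -43.] [ 171.7   39.3 -159.5]
13.8 45 15 10 27.8 16.8 [ 21.  -9. -45. -31. -10. -64.] [ 13.  -3. -39. -48. -15. -42.] [  9.   0. -36. -55. -17. -32.] [ 170.1   44.1 -165.5]
16.2 45 20 10 22.9 24.6 [  8.  -6. -37. -48. -25. -36.] [  5.  -1. -35. -54. -25. -27.] [  3.   2. -34. -59. -25. -21.] [ 170.1   44.1 -160.5]
18.0 50 15 10 33.7 23.2 [  3.  -6. -38. -60. -22. -25.] [ -2.  -1. -36. -69. -25. -12.] [ -5.   2. -35. -74. -26.  -5.] [ 168.3   49.  -166.8]
18.8 45 25 10 18.1 26.8 [  1.  -3. -33. -52. -33. -25.] [ -0.   1. -32. -57. -32. -18.] [ -1.   4. -31. -60. -32. -14.] [ 170.1   44.1 -155.5]
```

```bash
python3 -c "
from kin import *
print(ik(face+n*.10,G(40,10,20),[17,-7,-40,-31,-20,-59]))
to(face+n*.10,(171.7,39.3,-159.5))"
```

```text
(array([ 19.7773, -10.8763, -42.129 , -24.7401, -21.3679, -66.1793]), np.float64(1.4946968662776783e-10))
shift [ 0.0176  0.0255 -0.0211] turn [-10.8107  -6.994   -6.2475]
```

```bash
python3 -m pendant '[[-1,[0.005,0.005,-0.02],[-2,-1,-1]],[-1,[0.01,0.01,-0.03],[-4,-3,-2]],[-1,[0.014,0.018,-0.03],[-7,-5,-4]],[-1,[0.018,0.025,-0.025],[-9,-6,-5]],[-1,[0.018,0.025,-0.021],[-10.8,-7,-6.2]],[-1,[0.018,0.025,-0.021],[-10.8,-7,-6.2]],[-1,[0.018,0.025,-0.021],[-10.8,-7,-6.2]],[-1,[0.018,0.025,-0.021],[-10.8,-7,-6.2]]]'
python3 -c "
from kin import *
o=sensors.get_obs();print(o['joint_pos'],o['force'])
to(face+n*.10,(171.7,39.3,-159.5))"
```

```text
clock: 13.7
tool_pos: [0.4888, 0.0522, 0.1927]
orientation: [171.6, 39.6, -159.6]
force: [0.4, -0.6, 0.4]
opening: 0.0006
gripper_force: 0.0
[ 19.5988 -11.0198 -41.9653 -25.1637 -21.466  -65.7626] [ 0.4094 -0.6281  0.4051]
shift [ 0.0016 -0.0004  0.001 ] turn [ 0.0786  0.2667 -0.0418]
```

```bash
python3 -c "
from kin import *
to(face+n*.056,(171.7,39.3,-159.5))
print('press dir in tool',G(40,10,20).inv().apply(-n))"
```

```text
shift [ 0.0052 -0.0098  0.0439] turn [ 0.0786  0.2667 -0.0418]
press dir in tool [ 0.0779 -0.2129  0.974 ]
```

```bash
python3 -m pendant '[[-1,[0.002,-0.001,0.008],[0,0,0]],[-1,[0.003,-0.003,0.016],[0,0,0]],[-1,[0.003,-0.005,0.024],[0,0,0]],[-1,[0.004,-0.007,0.032],[0,0,0]],[-1,[0.005,-0.009,0.038],[0,0,0]],[-1,[0.005,-0.01,0.042],[0,0,0]],[-1,[0.005,-0.01,0.044],[0,0,0]],[-1,[0.005,-0.01,0.044],[0,0,0]]]'
python3 -c "
from kin import *
o=sensors.get_obs();print(o['force'],o['force']@n,(o['tool_pos']-face)@n)
to(face+n*.056,(171.7,39.3,-159.5))
im=viewer.snapshot('wrist');cv2.imwrite('pics/w5.png',im[:,:,::-1])"
```

```text
clock: 14.37
tool_pos: [0.5123, 0.0568, 0.1534]
orientation: [171.7, 39.4, -159.5]
force: [0.5, 0.6, -0.2]
opening: 0.0001
gripper_force: 0.0
[ 0.4519  0.6071 -0.2065] -0.5024761558170154 0.055400580474885976
shift [-0.0016  0.0007 -0.0004] turn [ 0.0025  0.0694 -0.024 ]
```

View pics/w5.png

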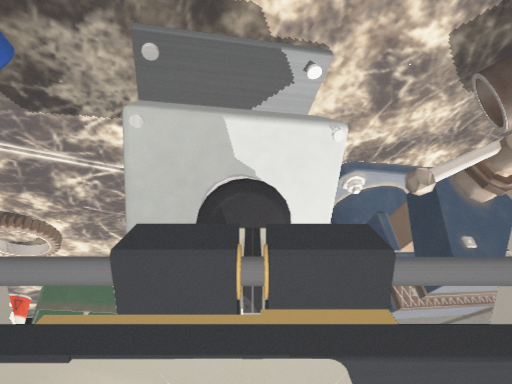

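The fingertips are in line with the button's centre (about (247,200)) and clear of the hood. I'll probe along the button's axis.

```bash
cat > f.py <<'E'
from kin import *
o=sensors.get_obs();print('Fn',(o['force']@n).round(2),'h',((o['tool_pos']-face)@n*1e3).round(2))
E
for i in 1; do python3 -m pendant '[[-1,[0.0001,-0.0002,0.001],[0,0,0]],[-1,[0.0002,-0.0004,0.002],[0,0,0]],[-1,[0.0002,-0.0004,0.002],[0,0,0]]]' >/dev/null; python3 f.py;  python3 -m pendant '[[-1,[0.0001,-0.0002,0.001],[0,0,0]],[-1,[0.0002,-0.0004,0.002],[0,0,0]],[-1,[0.0002,-0.0004,0.002],[0,0,0]]]' >/dev/null; python3 f.py; python3 -m pendant '[[-1,[0.0001,-0.0002,0.001],[0,0,0]],[-1,[0.0002,-0.0004,0.002],[0,0,0]],[-1,[0.0002,-0.0004,0.002],[0,0,0]]]' >/dev/null; python3 f.py;done
```

```text
Fn 0.66 h 53.54
Fn -0.03 h 51.2
Fn -0.68 h 49.07
```

```bash
python3 -m pendant '[[-1,[0.0001,-0.0002,0.001],[0,0,0]],[-1,[0.0002,-0.0004,0.002],[0,0,0]],[-1,[0.0002,-0.0004,0.002],[0,0,0]]]' >/dev/null; python3 f.py;  python3 -m pendant '[[-1,[0.0001,-0.0002,0.001],[0,0,0]],[-1,[0.0002,-0.0004,0.002],[0,0,0]],[-1,[0.0002,-0.0004,0.002],[0,0,0]]]' >/dev/null; python3 f.py; python3 -m pendant '[[-1,[0.0001,-0.0002,0.001],[0,0,0]],[-1,[0.0002,-0.0004,0.002],[0,0,0]],[-1,[0.0002,-0.0004,0.002],[0,0,0]]]' >/dev/null; python3 f.py
```

```text
Fn 1.08 h 47.02
Fn -0.33 h 44.99
Fn 0.73 h 42.94
```

```bash
python3 -m pendant '[[-1,[0.0001,-0.0002,0.001],[0,0,0]],[-1,[0.0002,-0.0004,0.002],[0,0,0]],[-1,[0.0002,-0.0004,0.002],[0,0,0]]]' >/dev/null; python3 f.py;  python3 -m pendant '[[-1,[0.0001,-0.0002,0.001],[0,0,0]],[-1,[0.0002,-0.0004,0.002],[0,0,0]],[-1,[0.0002,-0.0004,0.002],[0,0,0]]]' >/dev/null; python3 f.py; python3 -m pendant '[[-1,[0.0001,-0.0002,0.001],[0,0,0]],[-1,[0.0002,-0.0004,0.002],[0,0,0]],[-1,[0.0002,-0.0004,0.002],[0,0,0]]]' >/dev/null; python3 f.py
```

```text
Fn 0.83 h 40.9
Fn 1.36 h 38.89
Fn 4.46 h 36.92
```

```bash
python3 -m pendant '[[-1,[0.0001,-0.0002,0.001],[0,0,0]],[-1,[0.0002,-0.0004,0.002],[0,0,0]],[-1,[0.0002,-0.0004,0.002],[0,0,0]]]' >/dev/null; python3 f.py;  python3 -m pendant '[[-1,[0.0001,-0.0002,0.001],[0,0,0]],[-1,[0.0002,-0.0004,0.002],[0,0,0]],[-1,[0.0002,-0.0004,0.002],[0,0,0]]]' >/dev/null; python3 f.py; python3 -m pendant '[[-1,[0.0001,-0.0002,0.001],[0,0,0]],[-1,[0.0002,-0.0004,0.002],[0,0,0]],[-1,[0.0002,-0.0004,0.002],[0,0,0]]]' >/dev/null; python3 f.py
```

```text
Fn 5.15 h 34.83
Fn 5.11 h 32.76
Fn 7.03 h 30.74
```

```bash
python3 -m pendant '[[-1,[0.0001,-0.0002,0.001],[0,0,0]],[-1,[0.0001,-0.0003,0.0015],[0,0,0]],[-1,[0.0001,-0.0003,0.0015],[0,0,0]]]' ; python3 f.py
```

```text
clock: 17.67
tool_pos: [0.5268, 0.0607, 0.1321]
orientation: [171.7, 39.4, -159.5]
force: [-3.8, -1.3, 5.6]
opening: 0.0004
gripper_force: 3.6
Fn 6.93 h 29.3
```

```bash
python3 -m pendant '[[-1,[0.0001,-0.0001,0.0005],[0,0,0]],[-1,[0.0001,-0.0002,0.001],[0,0,0]],[-1,[0.0001,-0.0002,0.001],[0,0,0]]]' >/dev/null; python3 f.py; python3 -m pendant '[[-1,[0.0001,-0.0001,0.0005],[0,0,0]],[-1,[0.0001,-0.0002,0.001],[0,0,0]],[-1,[0.0001,-0.0002,0.001],[0,0,0]]]' >/dev/null; python3 f.py
```

```text
Fn 12.02 h 28.5
Fn 25.39 h 28.13
```

```bash
python3 -m pendant '[[-1,[0,0,-0.0003],[0,0,0]],[-1,[0,0,-0.0003],[0,0,0]],[-1,[0,0,-0.0003],[0,0,0]],[-1,[0,0,-0.0003],[0,0,0]],[-1,[0,0,-0.0003],[0,0,0]],[-1,[0,0,-0.0003],[0,0,0]],[-1,[0,0,-0.0003],[0,0,0]],[-1,[0,0,-0.0003],[0,0,0]],[-1,[0,0,-0.0003],[0,0,0]],[-1,[0,0,-0.0003],[0,0,0]]]'; python3 f.py; python3 -m pendant '[[-1,[0,0,0],[0,0,0]],[-1,[0,0,0],[0,0,0]],[-1,[0,0,0],[0,0,0]],[-1,[0,0,0],[0,0,0]],[-1,[0,0,0],[0,0,0]],[-1,[0,0,0],[0,0,0]],[-1,[0,0,0],[0,0,0]],[-1,[0,0,0],[0,0,0]]]'; python3 f.py
```

```text
clock: 19.0
tool_pos: [0.5274, 0.0608, 0.1312]
orientation: [171.7, 39.5, -159.5]
force: [-11.7, -3.5, 15.4]
opening: 0.0003
gripper_force: 10.0
Fn 19.59 h 28.25
clock: 19.67
tool_pos: [0.5274, 0.0608, 0.1312]
orientation: [171.7, 39.5, -159.5]
force: [-11.3, -3.4, 15.7]
opening: 0.0004
gripper_force: 10.0
Fn 19.66 h 28.26
```

Held fully down for about 1.6 s at a steady 20 N. Now I'll back off along the axis.

```bash
python3 -m pendant '[[-1,[-0.0001,0.0004,-0.002],[0,0,0]],[-1,[-0.0003,0.001,-0.004],[0,0,0]],[-1,[-0.0005,0.0014,-0.007],[0,0,0]],[-1,[-0.0008,0.002,-0.01],[0,0,0]],[-1,[-0.001,0.003,-0.014],[0,0,0]],[-1,[-0.0014,0.004,-0.018],[0,0,0]],[-1,[-0.002,0.005,-0.025],[0,0,0]],[-1,[-0.003,0.008,-0.035],[0,0,0]],[-1,[-0.004,0.01,-0.05],[0,0,0]],[-1,[-0.005,0.014,-0.065],[0,0,0]]]'; python3 -m pendant '[[-1,[0,0,-0.02],[0,0,0]],[-1,[0,0,-0.04],[0,0,0]],[-1,[0,0,-0.04],[0,0,0]],[-1,[0,0,-0.04],[0,0,0]]]'
python3 - <<'E'
from h import *
im=viewer.snapshot("wrist");t=viewer.snapshot("top");s=viewer.snapshot("scene")
w=cv2.resize(im,(400,300));s2=cv2.resize(s[120:250,180:335],(400,300),interpolation=cv2.INTER_CUBIC)
t2=cv2.resize(t[120:225,160:330],(400,300),interpolation=cv2.INTER_CUBIC)
cv2.imwrite("pics/fin.png",np.vstack([np.hstack([w,s2]),np.hstack([t2,t2*0])])[:,:,::-1])
E
```

```text
clock: 20.5
tool_pos: [0.4898, 0.0514, 0.1849]
orientation: [171.7, 39.3, -159.6]
force: [0.4, -0.7, -0.2]
opening: 0.0004
gripper_force: 0.0
clock: 20.83
tool_pos: [0.4685, 0.0376, 0.2165]
orientation: [171.7, 39.6, -159.5]
force: [-0.1, 0.3, -0.7]
opening: 0.0002
gripper_force: 0.0
```

View pics/fin.png

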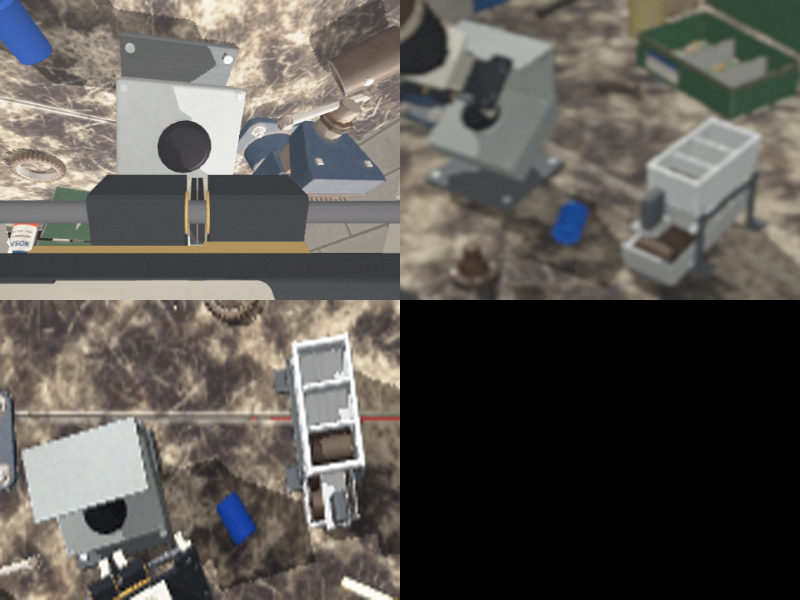

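The final views show two bushes in the chute (scene panel (665,245)) and one left in the front bay (top panel (335,443)). The gate is shut, the button is out, the robot is clear of everything, and the bystanders are unmoved.

```bash
python3 -c "
from plant import workorder
print(workorder.close_job())"
```

```text
the job is handed in; nothing more can be done
None
```

The job is handed in at about 21 s: two bushes are in the chute and the third is still in the hopper behind the shut gate, and the button was pressed to its stop at up to about 25 N, held down about 1.6 s and released.

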